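# Lock the feed shaft with the slotted disc and bar

## Task

Lock the feed shaft: push the red pin round to turn the slotted disc until its slot lines up with the steel locking bar (either way round will do), then push the bar by its yellow plate through the slot until the plate comes right up against its guide. Only push with the fingertips: do not lift the bar out of its guide, and leave the loose things round the lock where they are. Finish clear of everything.

Things in the scene. Friction and masses are not known exactly. Their poses are not given: they have to be found in the camera images.
- lock_base: blue base plate fixed to the worktop, 305 x 110 x 14 mm. Origin on the worktop right under the disc's axis; the plate spans x -220 to +85 mm, y -55 to +55 mm of its own frame, z up. The bar is pushed along its +x axis, which points roughly to the robot's left (world +y), within 0.35 rad. Four screw heads near its corners stand 5 mm proud
- guide_end (a point): rear end of the guide, midway between its rails, 21 mm above the worktop, at x = -115 mm of the base's frame. The guide is two dark steel rails, each 12 mm wide, 14 mm high and 70 mm long, 19 mm apart, standing on the base plate. The yellow plate's front face stops against this end
- keeper (a point): middle of the keeper beyond the disc, at x = +58 mm of the base's frame, 21 mm above the worktop: two dark steel rails 19 mm apart, 27 mm long, 20 mm high on the base plate, between which the bar's nose ends
- lock_disc (a joint): turn of the slotted disc about its upright axis, rad, growing anticlockwise from above: the direction of the red pin from the axis, measured from the base's +x. The slot lies at a right angle to it and lines up with the bar at +1.571 and -1.571. Free from -3.0 to +3.0, no detents, friction holds it where left (0.06 N m, 2 to 3 N at the pin). Starts within -1.05 to +1.05
- pin_top (a point): top of the upright red pin on the aluminium disc: 12 mm thick with a 13 mm round head, 26 mm from the disc's axis, 41 mm above the disc's top, 75 mm above the worktop. The disc is 76 mm across, its top 34 mm above the worktop; its slot, 20 mm wide with mouths flared to 25 mm, runs right across it
- lock_bar: loose steel bar, 16 wide x 14 mm high, lying in the guide on the base plate, about 0.25 kg, slides with a few newtons. Origin under it (14 mm above the worktop) at the front face of its yellow plate; x along the bar to its nose, 184 mm ahead, the last 11 mm tapered to 8 mm. Starts at x = -256 to -230 mm of the base's frame; home is -115 mm
- push_face (a point): middle of the rear face of the bar's yellow push plate, 40 mm above the worktop. The plate is 12 mm thick, 40 mm wide and reaches from 16 to 64 mm above the worktop; fully home this face lies at x = -127 mm of the base's frame
- bar_nose (a point): middle of the bar's front end; 21 mm above the worktop; fully home it lies at x = +69 mm of the base's frame
- spare_knob_centre (a point): centre of a loose black star knob, 41 mm across and 32 mm high; to be left alone
- new_bearing_centre (a point): centre of a loose ball bearing, 35 mm across and 11 mm high; to be left alone
- tape_centre (a point): centre of a loose roll of brown tape lying flat, 108 mm across and 48 mm high; to be left alone

How it is judged:
On the way, in this order (a step that is already met when the one before it is completed fails the run):
1. the disc's slot is lined up with the bar (within 0.15 rad) before the bar's nose is more than 23 mm into the disc ((value of joint lock_disc between 1.42 and 1.72 rad or value of joint lock_disc between -1.72 and -1.42 rad) and x of bar_nose in the frame of lock_base below -0.015 m), for 0.1 s.
2. the bar is pushed through the slot until its plate is against the guide (within 4 mm) (x of bar_nose in the frame of lock_base above 0.065 m), for 0.2 s.
At the end, for the whole second after the job is handed in: The bar lies flat and at rest in its guide, through the disc's slot and into the keeper, its yellow plate within 4 mm of the guide's end; the slot lies within 0.15 rad of the bar's line (x of bar_nose in the frame of lock_base above 0.065 m and y of bar_nose in the frame of lock_base between -0.006 and 0.006 m and y of lock_bar in the frame of lock_base between -0.006 and 0.006 m and height (world z) of lock_bar below 0.018 m and height (world z) of bar_nose below 0.025 m and linear speed of lock_bar below 0.01 m/s and (value of joint lock_disc between 1.42 and 1.72 rad or value of joint lock_disc between -1.72 and -1.42 rad)); the robot touches nothing.
It fails at once if the bar is lifted (more than 12 mm at either end) or tipped (height (world z) of lock_bar above 0.026 m or height (world z) of bar_nose above 0.033 m or angle between lock_bar's own z axis and vertical above 0.4 rad).
It fails at once if the star knob, the bearing or the tape roll is moved more than 20 mm (distance of any of spare_knob_centre, new_bearing_centre, tape_centre from where it was at the start of the episode above 0.02 m).
It also fails if it takes over 54 s, if anything falls off the work surface, if the arm or the gripper's body presses on something with over 40 N, if the wrist force passes 120 N, or if a joint passes its speed limit or range.

## Robot

A 6-joint arm with a two-finger parallel gripper is mounted at the origin on a cart in front of the work surface, level with it; the furniture and walls round the work are solid. World frame = base frame: x ahead of the robot, y to its left, z up, the work surface at z = 0. Lengths are in m, angles in rad, forces in N, time in s.
With the tool pointing down it reaches from about 0.3 to 0.875 m from the base axis. Payload 6.4 kg.
Tool frame: the origin (TCP) lies between the finger pads; the fingertips stand 19 mm ahead of it and the grasp point (between the pads) is the TCP; z points along the fingers, y is the direction in which the jaws open and shut (so a half turn about z gives the same grasp; the last joint's range is limited). The gripper opens to 85 mm and grips with 20 to 120 N. Pads are 22 mm wide; open, the fingers measure 114 mm over their backs; the gripper's body (76 mm by 85 mm) begins 54 mm behind the grasp point. The pads swing forward as they close: fully open they stand 13 mm farther back than shut.
Start: joints at [1.045, 0.181, 1.607, -0, 1.354, -0.206], TCP at [0.181, 0.546, 0.25] pointing down, gripper open.
Joint ranges: [-2.99, 2.99], [-0.89, 2.07], [0.3, 2.58], [-1.14, 4.28], [0, 2.63], [-3.12, 3.12]. Speed limits (rad/s): [2.57, 2.57, 3.01, 3.14, 3.14, 3.14].

## Interface

Orientations are given as a unit quaternion [w, x, y, z].
In Python, from bench import * gives the robot as it stands.
- The arm moves only by the tool apply_moves, never from a script. Its argument "moves" is a list that holds one entry, the list of rows, each a list of 7 numbers: the shift along the tool's x, y, z in cm, then the turn, a rotation vector about the tool's x, y, z in rad, then the opening, from 0 (shut) to 1 (fully open). A call has 1 to 8 rows; each row is the pose to reach, as a shift and turn from the pose commanded when the call began, along the tool's axes at that moment; what a row does not reach only later rows make up. A row lasts 1/10 s, in which the tool goes at most 50 mm and 8.59 degrees, less where a joint would pass 70% of its speed; a pose out of reach is approached as far as the arm can. A call with a gripper value outside its range is refused whole. The fingers move at their own pace and stop on an object; the grip force is fixed at half the most. Time passes only in rows, so rows that repeat a pose let the fingers close. It gives the time, the measured TCP pose, the force and the opening at its end, in the units of the state.
- get_obs(): the state, without advancing time (a new reading comes with each control period).
- camera(name): name is "scene" or "top" or "wrist"; returns the picture (400x640x3 uint8, red, green, blue); there is no depth.
- get_calibration(name): a dict with "vertical_fov" (degrees; the focal length in pixels is half the picture's height over the tangent of half this angle, whatever the lens; pixels are square), "cx", "cy" (the principal point, pixels), "k1" (the pictures are not rectified: a ray, as slopes to the right and down, at radius r is drawn at 1 + k1 r^2 times it, then the intrinsics apply), "R" (3x3) and "t" (3): a world point X has camera coordinates R X + t. Camera axes: x right, y down, z forward; pixel columns grow to the right and rows downward; lengths in m; the calibration is good to about 2 mm. A picture is of the moment at which its call begins: read the wrist's pose just before it. get_calibration takes no time and is no camera call; for the wrist camera it gives the pose at the moment of the call.
- hand_in(): hands the job in, once; it reports no verdict.
The state is a dict: "time_s": time; "q": joint angles; "dq": joint speeds; "joint_efforts": joint torques, N m; "eef_pos": TCP position; "eef_rot": TCP orientation; "wrist_force": force on the tool from outside, world axes, zero at the start; "torque": the same for the moment, N m; "opening": opening from 0.0 (shut) to 1.0 (fully open).
Only numpy, scipy, OpenCV 4.12 (cv2) and the standard library are available. Lean on these libraries where they do the work, as an engineer would, in place of code of your own. Each camera call takes 0.05 s, during which the arm holds its last target. There are 200 camera calls.

## Working session

There is one attempt and no reset: what is moved stays moved. The work goes in short steps, Python scripts to look and compute and a tool call to move; the robot and the scene stay as the last step left them, time stands still between calls to the robot, and variables do not carry over. Pictures are saved under pics/ and viewed, about 8 in all and at most 12, crops included, and the job is handed in when it is done.

Besides the shell and the picture viewer there is one more tool, called after "Emit:" as name(argument=value, ...), one argument or row to a line, values as JSON. apply_moves: Moves the arm, as the interface text tells. Its arguments: {"type":"object","properties":{"moves":{"type":"array","items":{"type":"array","items":{"type":"array","items":{"type":"number"}}}}},"required":["moves"]}

```bash
ls; mkdir -p pics; cat > h.py <<'E'
from bench import *
import numpy as np, cv2
def cal(n):
    c=get_calibration(n); f=200/np.tan(np.radians(c["vertical_fov"])/2)
    return c,f
def ray(n,u,v,c=None):
    c=c or get_calibration(n); f=200/np.tan(np.radians(c["vertical_fov"])/2)
    d=np.array([(u-c["cx"])/f,(v-c["cy"])/f]); s=d.copy()
    for _ in range(20): s=d/(1+c["k1"]*(s@s))
    R=np.array(c["R"]);t=np.array(c["t"])
    return -R.T@t, R.T@np.array([s[0],s[1],1])
def onz(n,u,v,z,c=None):
    o,d=ray(n,u,v,c); return o+d*(z-o[2])/d[2]
def proj(n,X,c=None):
    c=c or get_calibration(n); f=200/np.tan(np.radians(c["vertical_fov"])/2)
    p=np.array(c["R"])@np.array(X)+np.array(c["t"]); s=p[:2]/p[2]; s=s*(1+c["k1"]*(s@s))
    return s*f+[c["cx"],c["cy"]]
def save(n,fn):
    im=camera(n); cv2.imwrite("pics/"+fn,im[:,:,::-1]); return im
E
python3 - <<'E'
from h import *
for n in("top","scene","wrist"): 
    c=get_calibration(n); print(n,c["vertical_fov"],c["cx"],c["cy"],c["k1"],-np.array(c["R"]).T@c["t"],np.array(c["R"])[2])
a=save("top","t0.png"); b=save("scene","s0.png"); print(get_obs())
E
```

```text
pics
top 56.524705088692855 325.9066228447163 196.2322674684072 -0.08331680202776795 [0.36832056 0.07958056 0.90604411] [ 0.14713526  0.00330436 -0.98911086]
scene 55.67431075888389 322.0790736973969 198.0510868327137 0.02429712719166575 [ 0.21767107 -0.53697329  0.67714357] [ 0.29680883  0.68289706 -0.6674999 ]
wrist 63.34068275164506 317.4845784381314 206.5315842072169 0.00030424856854828166 [0.10491404 0.57149115 0.37359711] [ 0.29595334 -0.10048784 -0.949902  ]
{'time_s': 0.1, 'q': array([ 1.04466749e+00,  1.81481570e-01,  1.60788896e+00,  1.32955890e-05,
        1.35384463e+00, -2.06309764e-01]), 'dq': array([ 0.00043297,  0.00092626, -0.00269908,  0.00073552,  0.00028603,
       -0.0008348 ]), 'joint_efforts': array([-1.70084572e-04, -4.45869112e+01, -3.52238595e+01, -2.59500939e-04,
        4.16206065e-03,  1.21958482e-05]), 'eef_pos': array([0.18052038, 0.54543209, 0.24947511]), 'eef_rot': array([-2.96558973e-04,  1.59230262e-01,  9.87241138e-01, -7.55129210e-04]), 'wrist_force': array([-0.01662322, -0.18675637,  0.72964405]), 'torque': array([0.0328483 , 0.02113125, 0.01029188]), 'opening': 1.000484634446238}
```

View pics/t0.png

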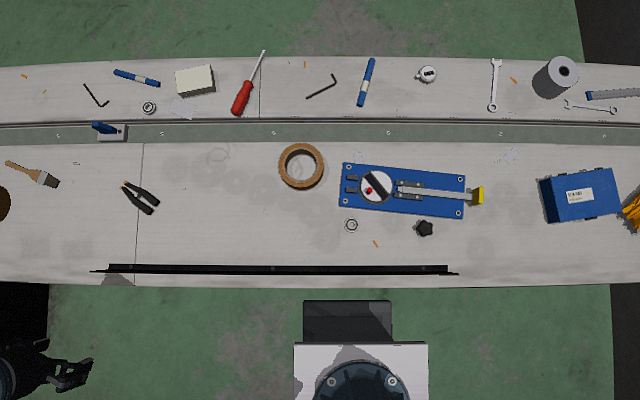

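View pics/s0.png

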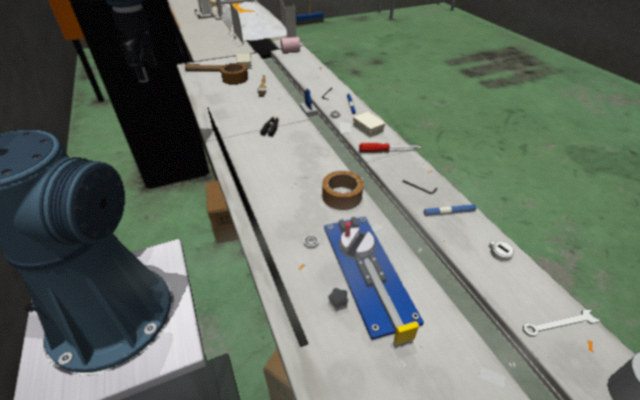

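The top view shows the plate at about (340–467, 160–218), the disc at (376,186), the pin at (369,190) and the yellow plate at (478,195). The tape is at (301,166), the bearing at (351,225) and the knob at (425,228). Next I'll measure them.

```bash
cat > m.py <<'E'
from h import *
def comp(mask,box):
    m=np.zeros_like(mask); x0,y0,x1,y1=box; m[y0:y1,x0:x1]=mask[y0:y1,x0:x1]
    n,l,s,c=cv2.connectedComponentsWithStats(m); k=1+np.argmax(s[1:,4]); return (l==k).astype(np.uint8),c[k],s[k]
def hsv(im): return cv2.cvtColor(im,cv2.COLOR_RGB2HSV)
def inr(h,a,b): return cv2.inRange(h,np.array(a),np.array(b))
def worldpts(n,m,z):
    cs,_=cv2.findContours(m,cv2.RETR_EXTERNAL,cv2.CHAIN_APPROX_NONE); c=max(cs,key=len)[:,0]
    return np.array([onz(n,u,v,z)[:2] for u,v in c])
E
python3 - <<'E'
from m import *
for n,bb,box in(("top","t0.png",(330,150,500,240)),("scene","s0.png",(320,205,430,350))):
    im=cv2.imread("pics/"+bb)[:,:,::-1].copy(); h=hsv(im)
    m,c,s=comp(inr(h,(105,120,40),(125,255,255)),box)
    w=worldpts(n,m,.014); r=cv2.minAreaRect((w*1000).astype(np.float32)); print(n,"plate",r,cv2.boxPoints(r).tolist())
    for nm,lo,hi in(("red",(0,130,60),(6,255,255)),("red2",(172,130,60),(180,255,255)),("yel",(20,120,60),(35,255,255))):
        try:
            m,c,s=comp(inr(h,lo,hi),box); print(n,nm,c,s,"z75",onz(n,*c,.075)[:2],"z64",onz(n,*c,.064)[:2],"z40",onz(n,*c,.04)[:2])
        except Exception as e: print(nm,e)
im=cv2.imread("pics/t0.png"); a=cv2.resize(im[145:245,270:510],None,fx=3.3,fy=3.3,interpolation=cv2.INTER_CUBIC)
cv2.imwrite("pics/t0c.png",a)
E
```

```text
top plate ((516.33837890625, -103.49893188476562), (302.63323974609375, 109.396728515625), 83.80477142333984) [[445.6299133300781, -248.02899169921875], [554.3876953125, -259.834716796875], [587.046875, 41.0311279296875], [478.2890625, 52.83685302734375]]
top red [369.3  189.95] [367 188   5   5  20] z75 [ 0.50638058 -0.01595474] z64 [ 0.50820799 -0.01721928] z40 [ 0.51219507 -0.01997828]
top red2 [367.  189.5] [367 189   1   2   2] z75 [ 0.50741032 -0.01075022] z64 [ 0.50925137 -0.01194587] z40 [ 0.51326819 -0.01455456]
top yel [477.94701987 195.83443709] [472 187  12  18 151] z75 [ 0.4930273  -0.26559536] z64 [ 0.49467796 -0.27016423] z40 [ 0.49827941 -0.28013268]
scene plate ((483.0455322265625, -106.30859375), (299.70989990234375, 49.01293182373047), 83.89624786376953) [[442.7440185546875, -252.708251953125], [491.4791259765625, -257.9197692871094], [523.3470458984375, 40.091064453125], [474.6119384765625, 45.302581787109375]]
scene red [347.33333333 224.44444444] [346 223   4   4   9] z75 [ 0.50233618 -0.02300821] z64 [ 0.50753646 -0.01361906] z40 [0.51888253 0.00686636]
scene red2 [348.3 223.3] [346 222   5   5  10] z75 [ 0.50586421 -0.02067253] z64 [ 0.51112895 -0.01124071] z40 [0.52261563 0.0093378 ]
scene yel [405.69337017 332.22651934] [395 322  24  22 362] z75 [ 0.48145604 -0.2911839 ] z64 [ 0.48627488 -0.2866938 ] z40 [ 0.49678872 -0.27689722]
```

View pics/t0c.png

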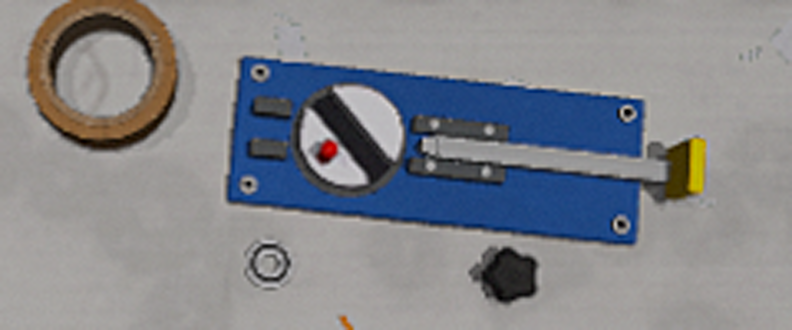

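The plate fit is 302.6 × 109.4 mm, against a nominal 305 × 110. That puts the disc axis at about (0.524, −0.036) with base +x at 83.8°. The pin sits at a radius of about 27 mm (26 expected) and an angle of about 0.82 rad. The plan is to push it to +1.571 with a flat finger side moving along base −x, starting with the tool placed above the pin's +x side.

```bash
cat > b.py <<'E'
from m import *
from scipy.spatial.transform import Rotation as Ro
C=np.array([.51634,-.1035]); th=np.radians(83.8); ex=np.array([np.cos(th),np.sin(th)]); ey=np.array([-ex[1],ex[0]])
A=C+.0675*ex
def w(xb,yb): return A+xb*ex+yb*ey
def b(p): d=np.array(p)[:2]-A; return np.array([d@ex,d@ey])
def tool():
    o=get_obs(); q=o["eef_rot"]; return np.array(o["eef_pos"]),Ro.from_quat([q[1],q[2],q[3],q[0]])
def go(xb,yb,z):   # shift/turn to reach base-frame point with tool x along base +x, z down
    p,R=tool(); W=np.r_[w(xb,yb),z]
    T=Ro.from_matrix(np.c_[np.r_[ex,0],np.r_[ey*-1,0],[0,0,-1]])
    print("shift cm",(R.inv().apply(W-p)*100).round(2),"turn",(R.inv()*T).as_rotvec().round(4),"target",W.round(4), "now b",(b(p)*1000).round(1),"z",p[2].round(4))
E
python3 - <<'E'
from b import *
print(A); go(.050,.022,.25)
for n,u,v,z in(("pin",369.3,189.95,.075),("nose",397,189,.021),("tape",301,166,.048),("bearing",351,225,.011),("knob",425,228,.03)):
    p=onz("top",u,v,z); print(n,p.round(4),(b(p)*1000).round(1))
im=cv2.imread("pics/t0.png")[:,:,::-1].copy(); m,c,s=comp(inr(hsv(im),(20,120,60),(35,255,255)),(330,150,500,240))
for z in(.064,.016):
    q=np.array([b(p)*1000 for p in worldpts("top",m,z)]); print("plate",z,q.min(0),q.max(0))
E
```

```text
[ 0.52362996 -0.03639481]
shift cm [-4.766e+01 -4.002e+01 -1.000e-02] turn [-1.6000e-03  8.0000e-04  1.3592e+00] target [0.5072 0.0157 0.25  ] now b [541.4 403.9] z 0.2495
pin [ 0.5064 -0.016   0.075 ] [18.5 19.4]
nose [ 0.5177 -0.0894  0.021 ] [-53.3   0.1]
tape [0.5682 0.1414 0.048 ] [181.5 -25.1]
bearing [0.4315 0.0221 0.011 ] [48.2 97.9]
knob [ 0.4228 -0.1518  0.03  ] [-125.7   87.8]
plate 0.064 [-247.43713736  -18.60518665] [-220.99977795   23.63377603]
plate 0.016 [-267.15833765  -29.18124684] [-239.21393933   15.46551156]
```

Emit:
apply_moves(
  moves=[
    [[-3.6,-3.0,0,0,0,0.13,0],[-7.2,-6.0,0,0,0,0.26,0],[-10.8,-9.0,0,0,0,0.39,0],[-14.4,-12.0,0,0,0,0.52,0],[-18,-15.0,0,0,0,0.65,0],[-21.6,-18.0,0,0,0,0.78,0],[-25.2,-21.0,0,0,0,0.91,0],[-28.8,-24.0,0,0,0,1.04,0]],
  ],
)

```text
time_s: 0.9
eef_pos: [0.3791, 0.2257, 0.2502]
eef_rot: [-0.0, 0.631, 0.776, 0.0]
wrist_force: [0.6, 0.5, -0.6]
opening: -0.006
```

```bash
python3 -c "
from b import *
go(.050,.022,.25)"
```

```text
shift cm [-2.318e+01  8.240e+00  2.000e-02] turn [ 0.    -0.     0.314] target [0.5072 0.0157 0.25  ] now b [245. 172.] z 0.2502
```

Emit:
apply_moves(
  moves=[
    [[-4.0,1.4,0,0,0,0.06,0],[-8.0,2.8,0,0,0,0.12,0],[-12.0,4.2,0,0,0,0.18,0],[-16.0,5.6,0,0,0,0.24,0],[-20.0,7.0,0,0,0,0.3,0],[-23.2,8.2,0,0,0,0.314,0],[-23.2,8.2,0,0,0,0.314,0],[-23.2,8.2,0,0,0,0.314,0]],
  ],
)

```text
time_s: 1.7
eef_pos: [0.5072, 0.0174, 0.2496]
eef_rot: [-0.001, 0.743, 0.669, -0.0]
wrist_force: [0.9, 0.4, -0.7]
opening: 0.002
```

```bash
python3 - <<'E'
from b import *
go(.050,.022,.066)
im=save("wrist","w1.png"); h=hsv(im)
for lo,hi in(((0,150,60),(6,255,255)),((174,150,60),(180,255,255))):
    try:
        m,c,s=comp(inr(h,lo,hi),(0,0,640,400)); print(c,s,onz("wrist",*c,.075)[:2],b(onz("wrist",*c,.075))*1000)
    except Exception as e: print(e)
E
```

```text
shift cm [-0.18  0.05 18.36] turn [-0.0017 -0.0005  0.0037] target [0.5072 0.0157 0.066 ] now b [51.7 22.2] z 0.2496
[321.37016575 216.61878453] [316 205  12  22 181] [ 0.50799223 -0.01019272] [24.35996608 18.37606842]
[320.6 207.2] [319 205   5   5  10] [ 5.08207761e-01 -4.23380746e-04] [34.09544378 19.2168821 ]
```

View pics/w1.png

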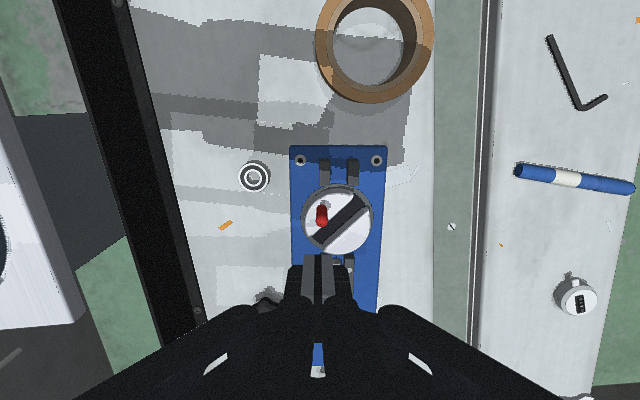

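The wrist view shows the plate, the disc at (337,218) and the leaning pin, with its head at about (321,222). I'll compare that head with the top-camera estimate, and refine the axis and plate in this view.

```bash
python3 - <<'E'
from b import *
for z in(.075,):
    for xb,yb in((.0185,.0195),(.018,.019)): print(proj("wrist",np.r_[w(xb,yb),z]))
print("disc rim proj",[proj("wrist",np.r_[w(.038*np.cos(a),.038*np.sin(a)),.034]).round(1) for a in np.arange(4)*np.pi/2])
print("plate corner", [proj("wrist",np.r_[w(.085,s*.055),.014]).round(1) for s in(1,-1)])
im=cv2.imread("pics/w1.png")[:,:,::-1].copy();h=hsv(im)
m,c,s=comp(inr(h,(105,120,40),(125,255,255)),(280,130,400,250)); p=worldpts("wrist",m,.014); q=np.array([b(x)*1000 for x in p])
e=q[(q[:,0]>-20)&(q[:,0]<60)]; print("max x",np.percentile(q[:,0],99),"left/right edge",[ (np.median(e[abs(e[:,1]-k)<8,1])) for k in(55,-55)])
for sgn in(1,-1):
    f=e[abs(e[:,1]-sgn*55)<8]; print(np.degrees(np.arctan(np.polyfit(f[:,0],f[:,1],1)[0])))
g=inr(h,(0,0,120),(180,60,255)); m,c,s=comp(g,(300,182,376,257)); print("disc white",s)
print(h[218,337],h[215,305:375:4].tolist())
E
```

```text
[320.17503501 222.1910797 ]
[320.6771894  222.66734089]
disc rim proj [array([338., 192.]), array([303.4, 224.3]), array([336.4, 255. ]), array([371. , 224.8])]
plate corner [array([288.1, 145.6]), array([388. , 146.3])]
max x 86.02487546272533 left/right edge [np.float64(53.69852105007569), np.float64(-53.638447392598934)]
0.09237491786068021
0.06843153263960298
disc white [ 323  209   48   46 1011]
[105  29  52] [[115, 18, 85], [108, 14, 220], [107, 16, 222], [0, 169, 80], [0, 183, 107], [1, 191, 84], [108, 11, 235], [106, 12, 237], [120, 38, 47], [113, 42, 54], [129, 37, 48], [111, 31, 57], [107, 25, 70], [107, 25, 93], [118, 27, 122], [109, 13, 220], [109, 20, 137], [110, 133, 102]]
```

The two views agree within 1 mm: the head was predicted at (320.2, 222.2), and the plate edges come out at ±53.7. Descending beside the pin.

Emit:
apply_moves(
  moves=[
    [[-0.1,0,4,0,0,0,0],[-0.2,0,8,0,0,0,0],[-0.2,0,12,0,0,0,0],[-0.2,0,15,0,0,0,0],[-0.2,0,17,0,0,0,0],[-0.2,0,18.2,0,0,0,0],[-0.2,0,18.2,0,0,0,0],[-0.2,0,18.2,0,0,0,0]],
  ],
)

```text
time_s: 2.55
eef_pos: [0.5077, 0.0163, 0.0691]
eef_rot: [0.0, 0.742, 0.67, 0.0]
wrist_force: [1.0, -1.7, 0.1]
opening: 0.003
```

```bash
python3 - <<'E'
from b import *
go(.0175,.022,.066); print(get_obs()["wrist_force"])
im=save("wrist","w2.png"); cv2.imwrite("pics/w2c.png",cv2.resize(im[100:400,160:480,::-1],None,fx=2,fy=2))
E
```

```text
shift cm [-3.32 -0.07  0.31] turn [0.001  0.     0.0061] target [ 0.5036 -0.0166  0.066 ] now b [50.7 21.6] z 0.0691
[ 1.03817669 -1.66326454  0.14752506]
```

View pics/w2c.png

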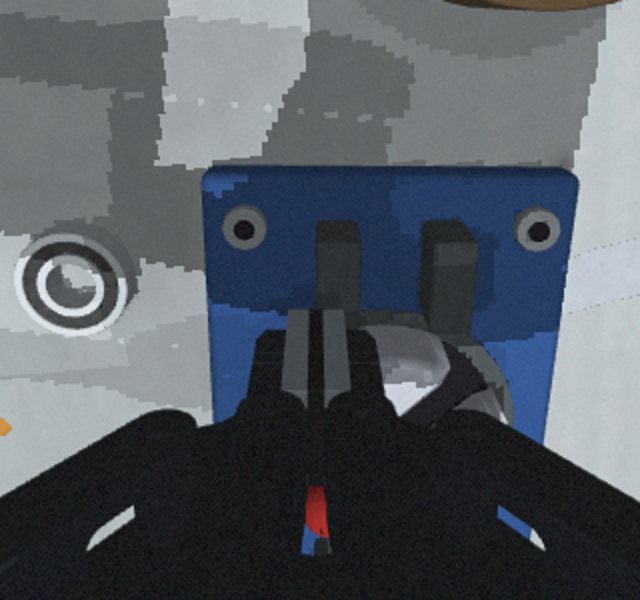

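The fingers are down on the pin's +x side, and red shows through the gap at crop (315,515). Pushing slowly, short of the goal first.

Emit:
apply_moves(
  moves=[
    [[-0.8,0,0.2,0,0,0,0],[-1.3,0,0.3,0,0,0,0],[-1.7,0,0.3,0,0,0,0],[-2.0,0,0.3,0,0,0,0],[-2.3,0,0.3,0,0,0,0],[-2.6,0,0.3,0,0,0,0],[-2.9,0,0.3,0,0,0,0],[-2.9,0,0.3,0,0,0,0]],
  ],
)

```text
time_s: 3.4
eef_pos: [0.5032, -0.0128, 0.0649]
eef_rot: [-0.001, 0.743, 0.669, -0.0]
wrist_force: [-0.9, 3.1, -0.5]
opening: -0.0
```

```bash
python3 - <<'E'
from b import *
go(.0175,.022,.066); print(get_obs()["wrist_force"])
a=save("top","t3.png")[145:245,330:430,::-1];s=save("scene","s3.png")[190:290,300:400,::-1]
cv2.imwrite("pics/c3.png",cv2.resize(np.hstack([a,s]),None,fx=4,fy=4,interpolation=cv2.INTER_CUBIC))
E
```

```text
shift cm [-0.37  0.08 -0.11] turn [-0.0022 -0.0011  0.0044] target [ 0.5036 -0.0166  0.066 ] now b [21.2 22.8] z 0.0649
[-0.92689296  3.08369311 -0.49491236]
```

View pics/c3.png

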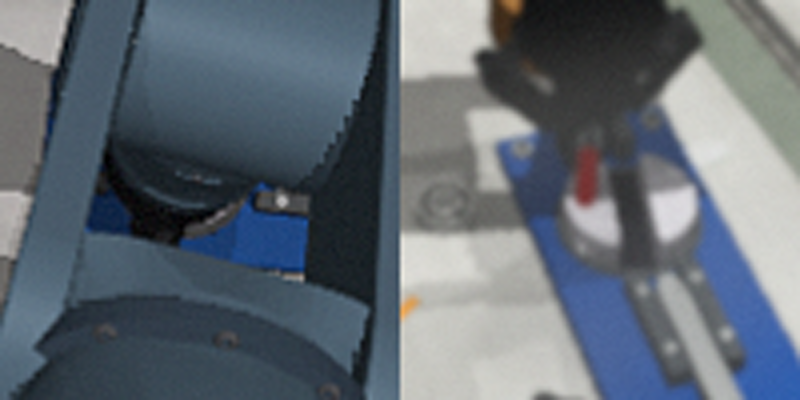

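The scene crop (4x) shows the pin pushed round in front of the fingers, with the slot close to the bar's line. The 3.1 N force matches pushing the pin. Moving the last 3.7 mm.

Emit:
apply_moves(
  moves=[
    [[-0.2,0,-0.1,0,0,0,0],[-0.4,0.05,-0.1,0,0,0,0],[-0.4,0.05,-0.1,0,0,0,0],[-0.4,0.05,-0.1,0,0,0,0]],
  ],
)

```text
time_s: 3.9
eef_pos: [0.5047, -0.0174, 0.0665]
eef_rot: [0.0, 0.743, 0.67, 0.0]
wrist_force: [0.3, 1.2, 0.6]
opening: 0.001
```

```bash
python3 - <<'E'
from b import *
go(.0175,.022,.066); print(get_obs()["wrist_force"])
im=save("scene","s4.png"); h=hsv(im)
m=inr(h,(0,90,40),(8,255,255))|inr(h,(170,90,40),(180,255,255))
m,c,s=comp(m,(330,210,370,260)); ys,xs=np.nonzero(m); print(c,s)
lo=[xs[ys>=ys.max()-1].mean(),ys.max()]; print("pin foot",lo,b(onz("scene",*lo,.034))*1000)
# dark slot centre line on the disc
g=inr(h,(0,0,0),(180,255,75)); q=[]
for v in range(235,258):
    r=np.nonzero(g[v,345:372])[0]+345
    if len(r)>2: p=b(onz("scene",r.mean(),v,.034))*1000; q.append(p); print(v,r.min(),r.max(),p.round(1))
cv2.imwrite("pics/s4c.png",cv2.resize(im[205:275,310:400,::-1],None,fx=7,fy=7,interpolation=cv2.INTER_CUBIC))
E
```

```text
shift cm [ 0.07 -0.12  0.05] turn [0.0008 0.0004 0.005 ] target [ 0.5036 -0.0166  0.066 ] now b [16.9 20.8] z 0.0665
[0.25178108 1.16062093 0.56530465]
[346.80701754 234.75438596] [345 229   5  13  57]
pin foot [np.float64(346.2857142857143), np.int64(241)] [-0.35230404 27.10208309]
235 351 357 [11.8  3.9]
236 352 357 [8.6 3.9]
237 352 358 [5.3 3.9]
238 353 358 [2.1 3.9]
239 354 359 [-1.4  2.8]
240 354 359 [-4.2  3.9]
241 355 359 [-7.3  3.9]
242 356 360 [-10.8   2.8]
243 356 360 [-13.6   3.9]
244 356 360 [-16.3   5. ]
245 357 361 [-19.7   3.9]
246 358 361 [-22.8   3.9]
247 358 361 [-25.5   5. ]
248 358 361 [-28.2   6. ]
249 359 362 [-31.6   5. ]
250 359 362 [-34.3   6. ]
251 359 363 [-37.3   6. ]
252 359 363 [-39.9   7. ]
253 359 363 [-42.5   8.1]
254 358 364 [-45.2   9.1]
255 358 363 [-47.3  11.8]
```

View pics/s4c.png

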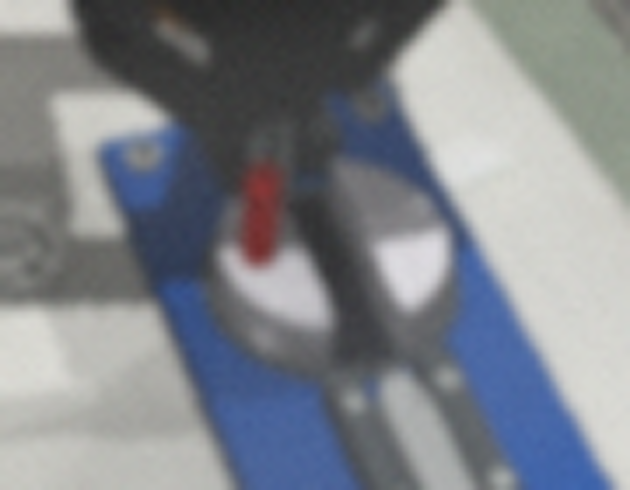

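The slot looks nearly parallel to the bar, and the pin foot's near edge reads about (−0.4, 27) mm. That is too coarse to trust (about 3 mm per pixel), so I'll back off and measure from above with the wrist camera.

Emit:
apply_moves(
  moves=[
    [[1.0,0,0,0,0,0,0],[2.5,0,0,0,0,0,0],[2.5,0,-3,0,0,0,0],[2.5,0,-8,0,0,0,0],[2.5,0,-13,0,0,0,0],[2.5,0,-18,0,0,0,0],[2.5,0,-18,0,0,0,0],[2.5,0,-18,0,0,0,0]],
  ],
)

```text
time_s: 4.75
eef_pos: [0.5082, 0.0079, 0.2482]
eef_rot: [0.002, 0.742, 0.67, 0.001]
wrist_force: [-1.0, 0.3, -0.3]
opening: -0.002
```

```bash
python3 - <<'E'
from b import *
c0=get_calibration("wrist"); im=save("wrist","w5.png"); h=hsv(im); p,_=tool(); print(b(p)*1000,p)
m=inr(h,(0,130,40),(8,255,255))|inr(h,(172,130,40),(180,255,255)); m,c,s=comp(m,(280,180,400,280)); ys,xs=np.nonzero(m);print("red",c,s)
for k in(1.37,1.47,1.571,1.67): print(k,"head",proj("wrist",np.r_[w(.026*np.cos(k),.026*np.sin(k)),.075],c0).round(1),"foot",proj("wrist",np.r_[w(.026*np.cos(k),.026*np.sin(k)),.034],c0).round(1))
# slot edges, rectified to z=.034: 0.5 mm pixels, base frame
N=200; X,Y=np.meshgrid((np.arange(N)-100)*.0005,(np.arange(N)-100)*.0005,indexing="ij") 
P=np.array([proj("wrist",np.r_[w(x,y),.034],c0) for x,y in zip(-X.ravel(),-Y.ravel())]).reshape(N,N,2).astype(np.float32)
r=cv2.remap(im,P[...,0],P[...,1],cv2.INTER_CUBIC); cv2.imwrite("pics/w5c.png",cv2.resize(r[:,:,::-1],None,fx=3,fy=3))
E
```

```text
[42.3680088  21.31976524] [0.50701061 0.00802791 0.24627501]
red [310.76086957 223.4173913 ] [305 212  12  23 230]
1.37 head [310.5 225.5] foot [311.1 211.7]
1.47 head [310.1 227.9] foot [310.7 213.9]
1.571 head [309.9 230.4] foot [310.6 216.1]
1.67 head [310.1 232.8] foot [310.7 218.3]
```

View pics/w5c.png

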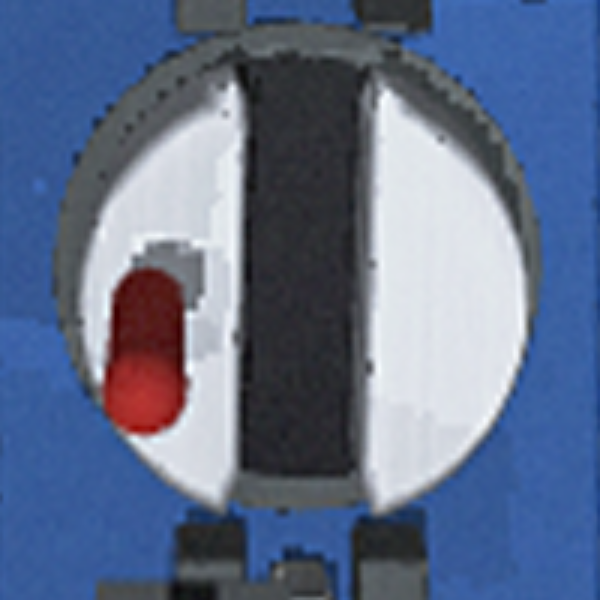

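The rectified disc (6 px/mm) shows both slot walls vertical, from (240,80)–(238,470) and (372,80)–(365,480). The slot is therefore within about 0.02 rad of base x and centred between the rails. The pin head is also consistent with about 1.5 rad. Now behind the yellow plate.

```bash
python3 -c "
from b import *
go(-.290,0,.245)"
```

```text
shift cm [-33.25   1.95   0.14] turn [0.0009 0.0004 0.0054] target [ 0.4923 -0.3247  0.245 ] now b [42.4 21.3] z 0.2463
```

Emit:
apply_moves(
  moves=[
    [[-4.8,0.3,0,0,0,0,0],[-9.6,0.6,0,0,0,0,0],[-14.4,0.9,0,0,0,0,0],[-19.2,1.2,0,0,0,0,0],[-24.0,1.5,0,0,0,0.005,0],[-28.8,1.8,0,0,0,0.005,0],[-33.3,1.95,0,0,0,0.005,0],[-33.3,1.95,0,0,0,0.005,0]],
  ],
)

```text
time_s: 5.6
eef_pos: [0.4903, -0.33, 0.2435]
eef_rot: [-0.001, 0.746, 0.666, -0.001]
wrist_force: [-0.8, 0.2, -0.8]
opening: 0.002
```

```bash
python3 - <<'E'
from b import *
go(-.290,0,.045)
c0=get_calibration("wrist"); im=save("wrist","w6.png"); h=hsv(im)
m,c,s=comp(inr(h,(20,120,60),(35,255,255)),(0,0,640,400)); print("yel",c,s)
for z in(.064,.016):
    q=np.array([b(onz("wrist",u,v,z,c0))*1000 for v,u in np.argwhere(m)]); print(z,np.percentile(q,1,axis=0),np.percentile(q,99,axis=0))
E
```

```text
shift cm [ 0.55  0.2  19.85] turn [-0.003  -0.0003 -0.0053] target [ 0.4923 -0.3247  0.045 ] now b [-295.5    1.4] z 0.2435
yel [319.02689873 130.01424051] [298 122  43  16 632]
0.064 [-247.42389497  -19.36004619] [-234.03612251   19.04411119]
0.016 [-252.65022445  -22.40325739] [-237.14644083   22.07088857]
```

View pics/w6.png

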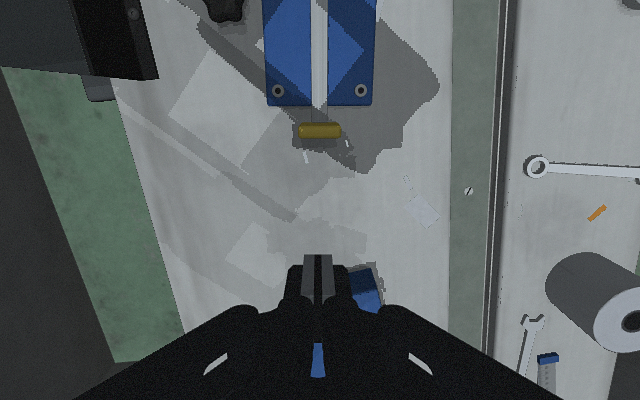

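The yellow plate is centred (y −19..+19) with its rear face at x_b = −247. A blue box corner shows near the fingers at (372,268), so I'll check its clearance before descending.

```bash
python3 - <<'E'
from b import *
for z in(0,.04,.08,.12): print(z,"wrist",(b(onz("wrist",372,268,z))*1000).round(),"top near edge",(b(onz("top",538,178,z))*1000).round(),(b(onz("top",545,223,z))*1000).round(), (b(onz("top",553,175,z))*1000).round())
im=cv2.imread("pics/t0.png"); cv2.imwrite("pics/t0d.png",cv2.resize(im[155:235,460:640],None,fx=4,fy=4,interpolation=cv2.INTER_CUBIC))
E
```

```text
0 wrist [-415.  -67.] top near edge [-416.  -72.] [-438.   41.] [-457.  -85.]
0.04 wrist [-393.  -60.] top near edge [-394.  -62.] [-414.   47.] [-432.  -74.]
0.08 wrist [-371.  -53.] top near edge [-371.  -51.] [-390.   52.] [-408.  -62.]
0.12 wrist [-349.  -45.] top near edge [-348.  -40.] [-367.   58.] [-383.  -51.]
```

View pics/t0d.png

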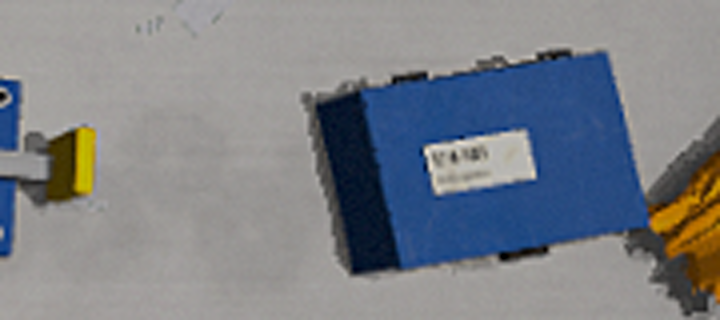

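The box's near face is at x_b ≤ −416 and it is about 70 mm high, so the clearance is over 100 mm. Descending at x_b ≈ −278.

Emit:
apply_moves(
  moves=[
    [[0.8,0.1,4,0,0,0,0],[1.7,0.2,8,0,0,0,0],[1.7,0.2,12,0,0,0,0],[1.7,0.2,15.5,0,0,0,0],[1.7,0.2,18,0,0,-0.003,0],[1.7,0.2,19.6,0,0,-0.003,0],[1.7,0.2,19.6,0,0,-0.003,0],[1.7,0.2,19.6,0,0,-0.003,0]],
  ],
)

```text
time_s: 6.45
eef_pos: [0.4962, -0.3083, 0.0506]
eef_rot: [-0.0, 0.743, 0.669, 0.0]
wrist_force: [0.3, 0.2, 0.6]
opening: 0.002
```

```bash
python3 -c "
from b import *
go(-.139,0,.045); print(get_obs()['wrist_force'])"
```

```text
shift cm [13.43 -0.16  0.56] turn [-0.     -0.0001  0.0038] target [ 0.5086 -0.1746  0.045 ] now b [-273.3   -2.1] z 0.0506
[0.27884894 0.17725594 0.58546669]
```

Emit:
apply_moves(
  moves=[
    [[0.8,-0.1,0.1,0,0,0,0],[1.5,-0.15,0.2,0,0,0.003,0],[2.2,-0.15,0.3,0,0,0.003,0],[3.0,-0.15,0.3,0,0,0.003,0],[3.8,-0.15,0.3,0,0,0.003,0],[4.6,-0.15,0.3,0,0,0.003,0],[5.4,-0.15,0.3,0,0,0.003,0],[6.0,-0.15,0.3,0,0,0.003,0]],
  ],
)

```text
time_s: 7.25
eef_pos: [0.5007, -0.2481, 0.0473]
eef_rot: [-0.0, 0.744, 0.668, -0.0]
wrist_force: [0.5, -1.8, 1.4]
opening: -0.0
```

```bash
python3 -c "
from b import *
go(-.139,0,.045); print(get_obs()['wrist_force']); save('scene','s7.png')"
```

```text
shift cm [ 7.39 -0.01  0.23] turn [-0.0002 -0.0001  0.0005] target [ 0.5086 -0.1746  0.045 ] now b [-2.129e+02 -1.000e-01] z 0.0473
[ 0.50094811 -1.7582165   1.44744261]
```

Light force (1.8 N), and the nose is already about 30 mm into the slot. Continuing.

Emit:
apply_moves(
  moves=[
    [[0.8,0,0,0,0,0,0],[1.6,0,0,0,0,0,0],[2.4,0,0,0,0,0,0],[3.2,0,0,0,0,0,0],[4.0,0,0,0,0,0,0],[4.8,0,0,0,0,0,0],[5.6,0,0,0,0,0,0],[6.2,0,0,0,0,0,0]],
  ],
)

```text
time_s: 8.1
eef_pos: [0.5074, -0.1864, 0.0472]
eef_rot: [-0.0, 0.744, 0.668, -0.0]
wrist_force: [-0.3, 0.1, -0.4]
opening: 0.001
```

```bash
python3 -c "
from b import *
go(-.138,0,.047); print(get_obs()['wrist_force']); save('scene','s8.png')"
```

```text
shift cm [ 1.29 -0.01  0.02] turn [-0.0002 -0.0002  0.0005] target [ 0.5087 -0.1736  0.047 ] now b [-1.509e+02 -1.000e-01] z 0.0472
[-0.28581455  0.09244053 -0.42050111]
```

Emit:
apply_moves(
  moves=[
    [[0.3,0,0,0,0,0,0],[0.6,0,0,0,0,0,0],[0.8,0,0,0,0,0,0],[1.0,0,0,0,0,0,0],[1.1,0,0,0,0,0,0],[1.2,0,0,0,0,0,0],[1.3,0,0,0,0,0,0],[1.3,0,0,0,0,0,0]],
  ],
)

```text
time_s: 8.95
eef_pos: [0.5088, -0.1747, 0.0473]
eef_rot: [0.0, 0.744, 0.668, -0.0]
wrist_force: [-1.0, -3.3, -1.3]
opening: 0.002
```

```bash
python3 -c "
from b import *
go(-.138,0,.047); print(get_obs()['wrist_force']); save('scene','s9.png')"
```

```text
shift cm [ 0.11 -0.02  0.03] turn [0.0001 0.0005 0.0002] target [ 0.5087 -0.1736  0.047 ] now b [-139.1   -0.2] z 0.0473
[-1.00039104 -3.31207743 -1.27092324]
```

Emit:
apply_moves(
  moves=[
    [[0.15,0,0,0,0,0,0],[0.25,0,0,0,0,0,0],[0.25,0,0,0,0,0,0],[0.25,0,0,0,0,0,0]],
  ],
)

```text
time_s: 9.4
eef_pos: [0.5089, -0.1745, 0.0476]
eef_rot: [0.002, 0.744, 0.668, -0.001]
wrist_force: [-3.4, -13.7, -4.1]
opening: 0.001
```

The force rose to 13.7 N with no motion and the TCP at x_b ≈ −139, so the plate is against the guide (expected −138). Backing off and looking.

Emit:
apply_moves(
  moves=[
    [[-0.5,0,0,0,0,0,0],[-2,0,0,0,0,0,0],[-5,0,0,0,0,0,0],[-9,0,-1,0,0,0,0],[-11,0,-6,0,0,0,0],[-11,0,-11,0,0,0,0],[-11,0,-16,0,0,0,0],[-11,0,-20,0,0,0,0]],
  ],
)

```text
time_s: 10.2
eef_pos: [0.4971, -0.2822, 0.2501]
eef_rot: [0.001, 0.744, 0.668, 0.0]
wrist_force: [0.3, 0.5, 0.6]
opening: 0.004
```

```bash
python3 - <<'E'
from b import *
p,_=tool(); print(b(p)*1000,p,get_obs()["wrist_force"])
t=save("top","t10.png"); s=save("scene","s10.png"); c0=get_calibration("wrist"); im=save("wrist","w10.png"); h=hsv(im)
m,c,st=comp(inr(h,(20,120,60),(35,255,255)),(250,0,400,240)); q=np.array([b(onz("wrist",u,v,.064,c0))*1000 for v,u in np.argwhere(m)]); print("yel top",c,st,np.percentile(q,1,axis=0),np.percentile(q,99,axis=0))
cv2.imwrite("pics/c10.png",np.hstack([cv2.resize(im[0:200,220:420,::-1],(400,400)),cv2.resize(s[190:310,300:420,::-1],(400,400),interpolation=cv2.INTER_CUBIC)]))
E
```

```text
[-2.47182467e+02 -2.15680253e-01] [ 0.49714883 -0.28215479  0.25014128] [0.32935887 0.53547038 0.6234969 ]
yel top [309.9849537  45.0625   ] [288  35  45  21 864] [-132.02848543  -18.54323709] [-116.20443192   19.42110982]
```

View pics/c10.png

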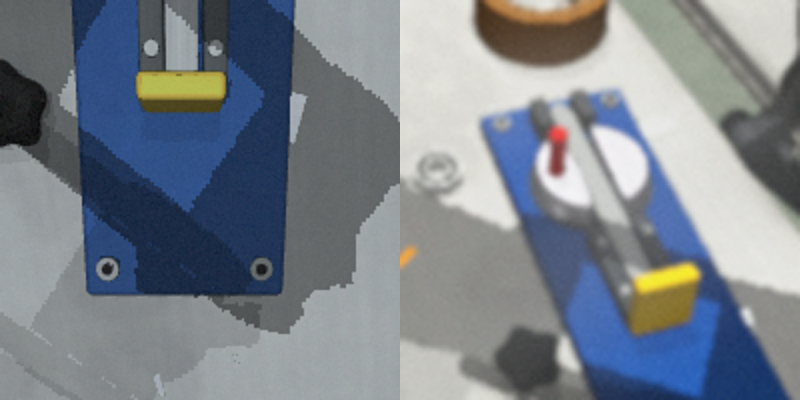

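The wrist crop shows the plate tight against the rails, with its front face at x_b ≈ −116 (home −115). The scene crop shows the bar through the slot and into the keeper, with the knob and bearing undisturbed and the arm clear. Handing in.

```bash
python3 -c "
from h import *
print(hand_in())"
```

```text
the job is handed in; nothing more can be done
None
```

The feed shaft is locked and the job is handed in at about 10 s on the robot's clock; no verdict was reported.

**Disc:** I pushed the red pin round with the side of the closed fingers from about +0.82 rad to about +1.5–1.57. Before I moved the bar, the wrist view put the slot within about 0.02–0.03 rad of the bar's line.

**Bar:** I pushed it by the yellow plate until the force rose from 3 N to about 14 N with no further movement, which put the plate against the guide.

**Last checks:**
- **Plate position:** its front face measured x ≈ −116 mm against −115 mm for home, within the 4 mm allowed and about the camera's accuracy. It is centred within about 1 mm.
- **Bar and disc:** the last picture shows the bar through the slot and into the keeper. I did not measure the disc angle again afterwards, though the bar now sits in the slot.
- **Loose things:** the knob, bearing and tape showed no visible shift in the pictures. I did not measure them again.
- **Robot:** it finished about 0.25 m above the worktop, touching nothing, with wrist force under 1 N.

**One disagreement:** a rough scene-camera reading of the pin's foot (about 3 mm per pixel) left the disc angle in doubt. I backed off and settled it with the wrist camera before pushing the bar.

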